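# Complete the bottle caddy and lock it in its cradle

## Task

Lift the smaller of the two brown bottles out of the grey bin and stand it in the empty cup of the white two-bottle caddy, leaving the other three containers standing in the bin. Then carry the caddy with both its bottles upright by its handle, set it down flat inside the rims of the metal cradle (either way round), and turn the cradle's latch fully closed so that its tongue lies over the caddy's base.

Things in the scene. Friction and masses are not known exactly. Their poses are not given: they have to be found in the camera images.
- bin: Open grey plastic bin, 200 x 200 x 55 mm high, walls 4 mm, floor 4 mm thick; fixed to the worktop. A rim turned out 6 mm runs round its top. Origin: centre of its underside; x and y along its sides. Holds four containers, standing about 90 mm apart in a 2 x 2 pattern, any one in any corner.
- brown_small: The bottle to move: the smaller brown screw-cap bottle, 90 g. Body 44 mm in diameter up to 54 mm, black cap 26 mm in diameter from 60 to 85 mm (top). Origin: centre of its underside; z up along its axis. May be lifted by the cap.
- brown_large: Larger brown screw-cap bottle, 52 mm in diameter, 102 mm high, stays in the bin. Origin: centre of its underside; z up.
- clear_bottle: Pale screw-cap bottle, 48 mm in diameter, 90 mm high, stays in the bin. Origin: centre of its underside; z up.
- foil_flask: Beaker wrapped in foil, 62 mm in diameter, 84 mm high, stays in the bin. Origin: centre of its underside; z up.
- caddy: Loose white carrier, 300 g. Base plate 204 (x) x 62 (y) x 6 mm. Two round cups at x = +58 and -58 mm, 50 mm inside, 56 outside, rims 40 mm above the underside, floors 6 mm. The -58 cup is empty, the +58 cup holds the white bottle. Central handle: grip bar 14 (x) x 54 (y) mm, 98 to 122 mm above the underside. The plate sticks out 16 mm beyond each cup. Origin: centre of the underside; z up.
- white_bottle: White bottle, 42 mm in diameter, 78 mm high, 80 g, standing loose in the caddy's cup at x = +58 mm. Origin: centre of its underside; z up.
- cradle: Fixed metal cradle: plate 8 mm thick with a recess 212 (x) x 70 (y) mm between rims 6 mm thick whose tops are 18 mm above the worktop. The caddy's base fits in with 4 mm to spare on each side; its underside is then 8 mm above the worktop. Origin: centre of the recess, at worktop level; z up. The latch is at its -x end. Hazard: pipettes hang at the back, 0.67 m ahead of the robot.
- latch (a joint): Flat turn latch on a vertical hinge at the cradle's -x end. 0 = closed: its 30 mm tongue points to the cradle's +x, over the caddy's base plate, 21 mm above the worktop; its tail to -x. Positive (rad, to 1.9) = open, counter-clockwise from above; tail to the cradle's -y at 1.57. Starts at 1.35 to 1.75, stays where left (about 1 N at the peg).
- latch_grip (a point): Grip point of the black upright peg on the latch's tail: peg 14 mm in diameter, its top 85 mm above the worktop, this point on its axis 73 mm above the worktop and 50 mm from the hinge axis.
- latch_hinge (a point): Point on the latch's hinge axis, 123 mm from the cradle's origin towards its -x, at the height of latch_grip (73 mm).

How it is judged:
By the outcome, as a careful person would: the job done as asked, in the order asked, and still so for the second after the job is handed in, with the robot touching nothing.
It also fails if it takes over 64 s, if anything falls off the work surface, if the arm or the gripper's body presses on something with over 40 N, if the wrist force passes 120 N, or if a joint passes its speed limit or range.

## Robot

A 7-joint arm with a two-finger parallel gripper is mounted at the origin on a cart in front of the work surface, level with it; the furniture and walls round the work are solid. World frame = base frame: x ahead of the robot, y to its left, z up, the work surface at z = 0. Lengths are in m, angles in rad, forces in N, time in s.
With the tool pointing down it reaches from about 0.35 to 0.9 m from the base axis. Payload 7.2 kg.
Tool frame: the origin (TCP) lies midway between the tips of the shut fingers; the grasp point (between the pads) lies 19 mm behind it (hold_point_z is the distance from the TCP to the grasp point, in m); z points along the fingers, y is the line along which they close (so a half turn about z gives the same grasp; the last joint's range is limited). The gripper opens to 85 mm and grips with 20 to 120 N. Pads are 22 mm wide; open, the fingers measure 114 mm over their backs; the gripper's body (76 mm by 85 mm) begins 54 mm behind the grasp point. The pads swing forward as they close: fully open they stand 13 mm farther back than shut.
Start: joints at [-1.226, 0.411, -0.013, 1.596, 0.006, 1.134, -0.082], TCP at [0.251, 0.572, 0.231] pointing down, gripper open.
Joint ranges: [-2.95, 2.95], [-0.29, 1.99], [-1.47, 1.44], [0.14, 2.54], [-1.03, 4.17], [0.13, 1.85], [-2.86, 2.86]. Speed limits (rad/s): [2.39, 2.39, 3.01, 3.01, 3.14, 3.14, 3.14].

## Interface

Orientations are given as a unit quaternion [x, y, z, w].
In Python, from rig import observe, snapshot, sign_off, hold_point_z gives the robot as it stands.
- The arm moves only by the tool drive_tool, never from a script. Its arguments are lists of equal length, an entry for each row: "delta_pos": the shift along the tool's x, y, z in mm, a list of three; "yaw": the turn about the tool's z in rad. A call has 1 to 5 rows; each row shifts and turns the commanded pose from where the row before left it, along the tool's axes as they then stand; what a row does not reach is not made up. A row lasts 1/12 s, in which the tool goes at most 41.7 mm and 7.16 degrees, less where a joint would pass 70% of its speed; a pose out of reach is approached as far as the arm can. A call is refused whole if a number of a shift passes 41.7 or a number of a turn 0.125, either way. A call with a gripper value outside its range is refused whole. "fingers" is the gripper command: -1 is shut, 1 is fully open, values between are in proportion, set as the call begins (left out, the last holds). The fingers move at their own pace and stop on an object; "newtons" is the grip in N (left out, the last holds). Time passes only in rows, so rows that do not move let the fingers close. It gives the time, the measured TCP pose, the force, the opening and the grip force at its end, in the units of the state.
- observe(): the state, without advancing time (a new reading comes with each control period).
- snapshot(name): name is "side" or "top"; returns a dict with "pixels" (400x640x3 uint8, red, green, blue), "mtx" (3x3 intrinsics, pixels), "R" (3x3) and "t" (3): a world point X has camera coordinates R X + t. Camera axes: x right, y down, z forward; pixel columns grow to the right and rows downward; lengths in m; the calibration is good to about 2 mm. A picture is of the moment at which its call begins. There is no depth.
- sign_off(): hands the job in; it is judged then, once.
The state is a dict: "time": time; "joints": joint angles; "qd": joint speeds; "tau": joint torques, N m; "ee_pos": TCP position; "ee_rot": TCP orientation; "wrist_force": force on the tool from outside, world axes, zero at the start; "moment": the same for the moment, N m; "grip_width": finger opening in m; "grip_force": force on a finger pad.
Only numpy, scipy, OpenCV 4.12 (cv2) and the standard library are available. Lean on these libraries where they do the work, as an engineer would, in place of code of your own. Each camera call takes 0.05 s, during which the arm holds its last target. There are 200 camera calls.

## Working session

There is one attempt and no reset: what is moved stays moved. The work goes in short steps, Python scripts to look and compute and a tool call to move; the robot and the scene stay as the last step left them, time stands still between calls to the robot, and variables do not carry over. Pictures are saved under pics/ and viewed, at most 10 in all, crops included, and the job is handed in when it is done.

Besides the shell and the picture viewer there is one more tool, called as name(argument=value, ...) on one line, values as JSON. drive_tool: Moves the arm, as the interface text tells. Its arguments: {"type":"object","properties":{"delta_pos":{"type":"array","items":{"type":"array","items":{"type":"number"}}},"yaw":{"type":"array","items":{"type":"number"}},"fingers":{"type":"number"},"newtons":{"type":"number"}},"required":["delta_pos","yaw"]}

```bash
mkdir -p pics; ls
python3 - <<'E'
from rig import *
import cv2
s=observe()
for k in("time","ee_pos","ee_rot","grip_width","wrist_force"):print(k,s[k])
print(hold_point_z)
for n in("side","top"):
    d=snapshot(n);cv2.imwrite(f"pics/{n}0.png",d["pixels"][:,:,::-1]);print(n,d["mtx"],d["R"],d["t"])
E
```

```text
pics
time 0.0
ee_pos [0.25057359 0.57200197 0.23044287]
ee_rot [ 2.04930018e-01  9.78776269e-01 -8.32271570e-04 -1.01538543e-04]
grip_width 0.08513865436784755
wrist_force [0.25176673 0.72765248 0.97168162]
0.0187
side [[427.42285595   0.         325.77372413]
 [  0.         427.42285595 201.16996331]
 [  0.           0.           1.        ]] [[ 0.98787724 -0.15516336  0.00478474]
 [-0.08485385 -0.56553512 -0.8203474 ]
 [ 0.1299938   0.80999652 -0.57184548]] [-0.48271049  0.12940859  0.90399133]
top [[495.85176466   0.         313.11033954]
 [  0.         495.85176466 203.98062752]
 [  0.           0.           1.        ]] [[ 0.01206865 -0.99989961 -0.00742469]
 [-0.98781808 -0.01077011 -0.15523997]
 [ 0.15514442  0.00920778 -0.98784889]] [0.06210701 0.50979155 1.23357895]
```

View pics/top0.png

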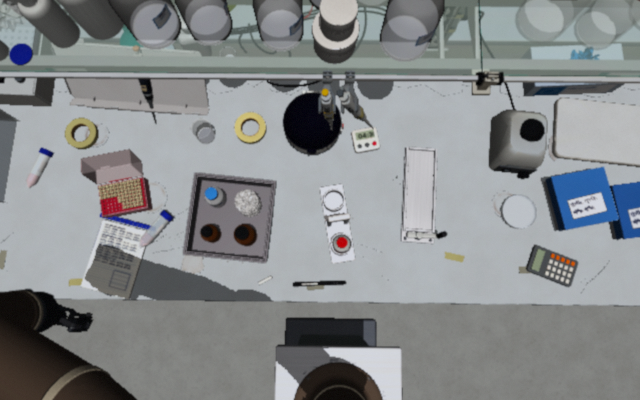

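View pics/side0.png

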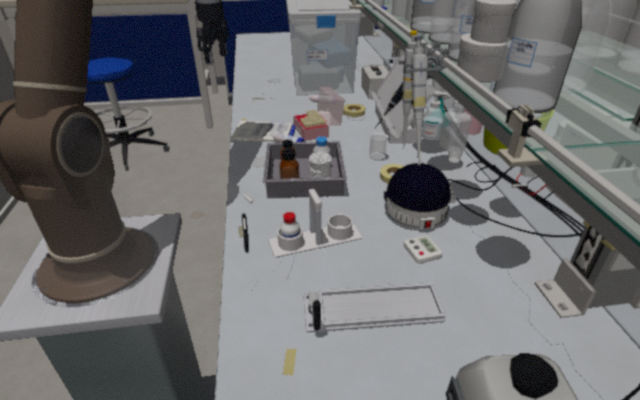

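The top view shows the bin at about (232,218), with brown bottles at (210,233) and (245,235). The caddy's empty cup is at (333,200) and the red-capped white bottle at (342,243). The cradle is at (420,195), with the peg near (440,235). The side view shows the same layout. I'll take an enlarged crop next.

```bash
cat > h.py <<'E'
import numpy as np, cv2
from rig import *
def ray(d,uv,z):
    K,R,t=map(np.array,(d["mtx"],d["R"],d["t"]))
    v=R.T@np.linalg.solve(K,[uv[0],uv[1],1]); c=-R.T@t
    return c+v*(z-c[2])/v[2]
def proj(d,X):
    K,R,t=map(np.array,(d["mtx"],d["R"],d["t"]))
    p=K@(R@np.array(X)+t); return p[:2]/p[2]
def tri(ds,uvs):
    P=[np.array(d["mtx"])@np.c_[d["R"],d["t"]] for d in ds]
    X=cv2.triangulatePoints(P[0],P[1],np.float64(uvs[0]),np.float64(uvs[1]))[:,0]
    return X[:3]/X[3]
E
python3 - <<'E'
import cv2,numpy as np
a=cv2.imread("pics/top0.png")[140:270,180:460]; b=cv2.imread("pics/side0.png")[125:335,235:455]
a=cv2.resize(a,None,fx=2.85,fy=2.85,interpolation=2)
cv2.imwrite("pics/tc.png",a)
cv2.imwrite("pics/sc.png",cv2.resize(b,None,fx=2.8,fy=2.8,interpolation=2))
E
```

```text
(no output)
```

View pics/tc.png

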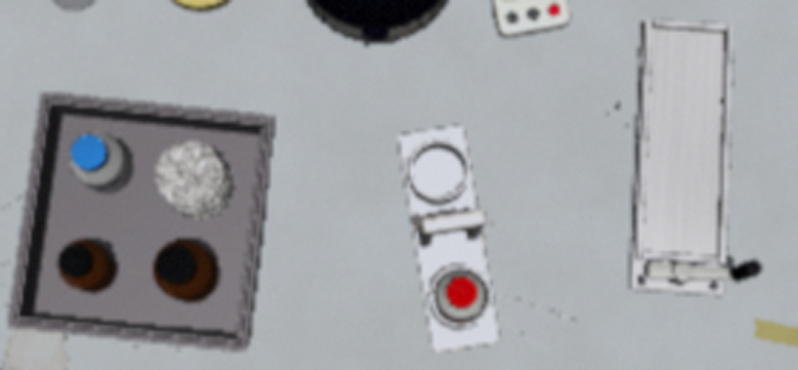

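View pics/sc.png

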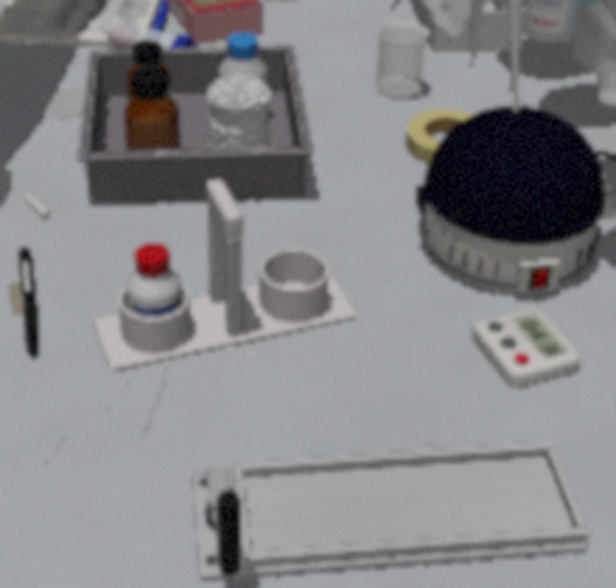

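The small brown bottle is the left one: its cap is at about (207,232) and its body is narrower. The empty cup is at the far (+x) end, centred near (333,200). The handle bar is at (337,218). The cradle spans columns 403 to 437, and the peg top is near (442,234). Next I'll measure with masks.

```bash
cat > m1.py <<'E'
from h import *
T=snapshot("top");S=snapshot("side")
def blob(d,f,win):
    u0,u1,v0,v1=win; im=d["pixels"][v0:v1,u0:u1].astype(int)
    m=f(im).astype(np.uint8); n,l,st,c=cv2.connectedComponentsWithStats(m)
    i=1+np.argmax(st[1:,4]); return c[i]+[u0,v0],st[i,4],(l==i).astype(np.uint8),(u0,v0)
dark=lambda im:im.max(2)<38
np.set_printoptions(precision=4,suppress=True)
for nm,w in(("small",(194,220,220,246)),("large",(230,260,220,248))):
    c,a,_,_=blob(T,dark,w);print(nm,"cap",c,a,ray(T,c,.077 if nm=="small" else .094))
    c,a,m,o=blob(T,lambda i:(i[...,0]-i[...,2]>18)|(i.max(2)<38),w);print(" all",c,a,cv2.boundingRect(m))
sm=blob(T,dark,(194,220,220,246))[0]
# caddy
red=lambda i:i[...,0]-i[...,1]>90
cT,a,_,_=blob(T,red,(325,360,230,260));cS,b,_,_=blob(S,red,(275,305,205,235));print("red",cT,a,cS,b,tri((T,S),(cT,cS)))
g=cv2.cvtColor(T["pixels"],cv2.COLOR_RGB2GRAY)
print("gray bg",g[225,380],"plate row",g[190,312:356],g[232,320:360])
print("cradle row",g[180,396:444]);print("cradle col",g[140:250,420])
pT,a,_,_=blob(T,lambda i:i.max(2)<60,(432,452,224,244));pS,b,mS,o=blob(S,lambda i:i.max(2)<60,(305,330,290,340));print("peg",pT,a,pS,b,cv2.boundingRect(mS),o,tri((T,S),(pT,pS)))
print("pegtop T z.08",ray(T,pT,.08))
E
python3 m1.py
```

```text
small cap [206.6455 231.0545] 110 [0.4325 0.3304 0.077 ]
 all [210.0969 232.9961] 258 (7, 5, 19, 17)
large cap [241.8434 232.3735] 166 [0.4286 0.2404 0.094 ]
 all [244.7208 234.6382] 351 (4, 5, 22, 20)
red [341.5341 242.1818] 88 [288.8485 216.0909] 66 [ 0.4084 -0.0034  0.0792]
gray bg 181 plate row [177 177 175 176 177 177 175 168 176 210 214 214 214 213 210 201 188 181
 170 151 128 119 122 130 147 163 185 205 211 213 211 197 182 180 180 180
 179 178 179 179 180 180 177 178] [182 182 181 180 182 179 180 191 212 213 213 214 214 214 212 211 210 198
 179 174 174 178 181 197 211 213 214 214 213 212 196 172 178 178 179 178
 178 177 178 177]
cradle row [178 178 179 178 178 176 157 130 122 135 183 186 192 193 194 194 192 193
 194 194 192 193 192 193 195 194 193 195 195 196 194 194 194 195 193 192
 183 144 140 182 175 177 177 178 177 177 177 176]
cradle col [176 176 178 180 179 179 179 184 192 158 151 187 191 193 193 193 192 193
 195 193 193 194 193 193 194 193 193 194 194 194 194 194 195 194 195 196
 193 194 193 195 195 192 194 194 194 194 194 194 195 195 194 193 194 194
 192 192 192 193 193 193 192 192 191 192 192 192 192 193 192 192 193 194
 193 193 194 195 196 194 196 196 197 197 198 198 200 200 200 199 185 185
 198 175 157 174 180 184 187 185 160 168 200 199 170 159 177 181 181 181
 181 181]
peg [441.0541 234.5405] 37 [316.2938 314.7119] 177 (8, 11, 7, 29) (305, 290) [ 0.4325 -0.2543  0.0542]
pegtop T z.08 [ 0.4302 -0.2479  0.08  ]
```

```bash
cat > m2.py <<'E'
from h import *
np.set_printoptions(precision=4,suppress=True)
T=snapshot("top");S=snapshot("side")
g=cv2.cvtColor(T["pixels"],cv2.COLOR_RGB2GRAY)
w=(312,178,50,90); sub=g[w[1]:w[1]+w[3],w[0]:w[0]+w[2]]
m=(sub>195).astype(np.uint8); m=cv2.morphologyEx(m,cv2.MORPH_CLOSE,np.ones((3,3),np.uint8))
cs=cv2.findContours(m,0,1)[0]; c=np.vstack([k for k in cs if cv2.contourArea(k)>25])
pts=np.array([ray(T,p,.006)[:2] for p in c[:,0]+[w[0],w[1]]])
r=cv2.minAreaRect((pts*1000).astype(np.float32));print("caddy",r)
sat=[ray(T,p,.018)[:2] for p in((405.6,147.0),(436.8,148.4),(401.4,241.8),(432.6,242.8))];print("cradle outer",np.array(sat))
for n in((403.8,180),(433.4,180),):print(ray(T,n,.018),ray(T,n,.008))
print("hinge",ray(T,(417.5,234),.021))
a=cv2.resize(T["pixels"][140:255,390:455],None,fx=5,fy=5,interpolation=2);b=cv2.resize(S["pixels"][275:335,295:450],None,fx=3,fy=3,interpolation=2)
o=np.zeros((575,800,3),np.uint8);o[:a.shape[0],:a.shape[1]]=a;o[:b.shape[0],330:330+b.shape[1]]=b
c2=cv2.resize(T["pixels"][175:268,305:365],None,fx=4,fy=4,interpolation=2);o[190:190+c2.shape[0],340:340+c2.shape[1]]=c2
cv2.imwrite("pics/z.png",o[:,:,::-1])
E
python3 m2.py
```

```text
caddy ((465.5372314453125, 3.823223114013672), (200.1381378173828, 61.36840057373047), 9.874407768249512)
cradle outer [[ 0.6685 -0.1758]
 [ 0.6655 -0.2585]
 [ 0.4163 -0.1607]
 [ 0.4146 -0.241 ]]
[ 0.5789 -0.1696  0.018 ] [ 0.581  -0.1713  0.008 ]
[ 0.5798 -0.2473  0.018 ] [ 0.5819 -0.2496  0.008 ]
hinge [ 0.4366 -0.202   0.021 ]
```

View pics/z.png

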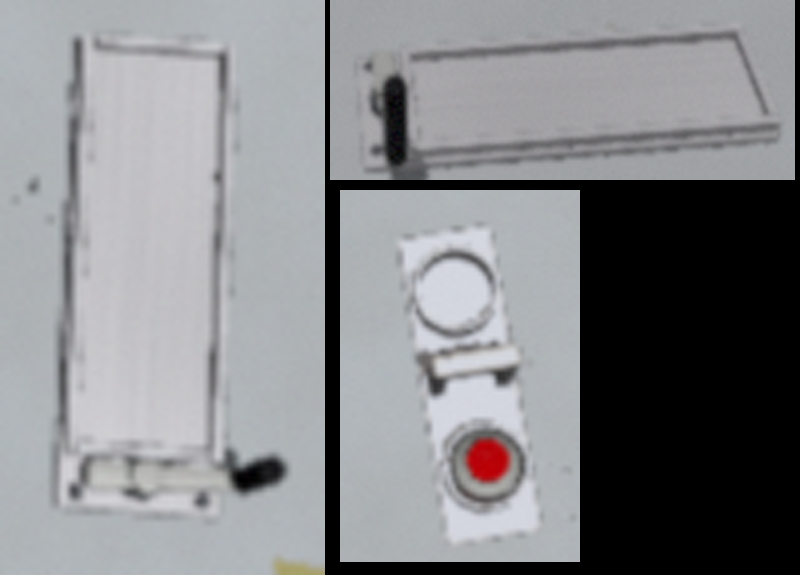

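The crop shows the cradle's outer corners, from (405,147) to (433,243), with the hinge near (417.5,234). The cup rim centre is near (333.7,200.5) and the handle top near (338.7,217.5). I'll cross-check these and plan the bottle approach.

```bash
cat >> h.py <<'E'
from scipy.spatial.transform import Rotation as Ro
def go(p,deg=None):
    s=observe();R=Ro.from_quat(s["ee_rot"]).as_matrix();yaw=0
    print("t",round(s["time"],2),"at",np.round(s["ee_pos"],4),"axis y deg",round(np.degrees(np.arctan2(R[1,1],R[0,1])),2),"w",round(s["grip_width"],4),"f",np.round(s["wrist_force"],1),"gf",s["grip_force"])
    if deg is not None:
        yaw=-np.radians(deg)+np.arctan2(R[1,1],R[0,1]);yaw=(yaw+np.pi/2)%np.pi-np.pi/2
    R=R@Ro.from_euler("z",yaw).as_matrix()
    print("yaw",round(yaw,4),"then delta mm",np.round(R.T@(np.array(p)-s["ee_pos"])*1000,1))
E
python3 - <<'E'
from h import *
T=snapshot("top");S=snapshot("side")
print("cup",ray(T,(333.75,200.5),.04),"handle",ray(T,(338.75,217.5),.122))
for X in((.555,-.210,0),):
  a=np.radians(-3.7);R=np.array([[np.cos(a),-np.sin(a)],[np.sin(a),np.cos(a)]])
  for q in((112,41),(112,-41),(106,35),(106,-35),(-106,35),(-106,-35),(-123,0)):
    p=np.r_[np.array(X[:2])+R@np.array(q)/1000,.018];print(q,np.round(p,4),"T",proj(T,p).round(1),"S",proj(S,p).round(1))
b=np.r_[.4325,.3304,.077];print("small cap in side",proj(S,b),proj(T,b))
print("caps tri", [ray(T,(206.65,231.05),z).round(4) for z in(.064,.089)])
go((.4325,.3304,.17),99.9)
E
```

```text
cup [0.51868642 0.01501349 0.04      ] handle [0.46413461 0.00552267 0.122     ]
(112, 41) [ 0.6694 -0.1763  0.018 ] T [405.8 146.7] S [430.9 281.5]
(112, -41) [ 0.6641 -0.2581  0.018 ] T [436.7 148.9] S [444.1 314.4]
(106, 35) [ 0.663  -0.1819  0.018 ] T [407.9 149. ] S [428.8 284. ]
(106, -35) [ 0.6585 -0.2518  0.018 ] T [434.3 150.9] S [439.9 312.1]
(-106, 35) [ 0.4515 -0.1682  0.018 ] T [404.1 228.2] S [320.3 291. ]
(-106, -35) [ 0.447  -0.2381  0.018 ] T [431.2 230.3] S [323.4 320.2]
(-123, 0) [ 0.4323 -0.2021  0.018 ] T [417.3 235.8] S [312.6 305.7]
small cap in side [287.37472312 144.37173051] [206.63726943 231.0615052 ]
caps tri [array([0.4338, 0.3333, 0.064 ]), array([0.4313, 0.3277, 0.089 ])]
t 0.4 at [0.2508 0.5724 0.2312] axis y deg 66.35 w 0.0855 f [ 0.3 -0.8 -0.4] gf 0.0
yaw -0.5856 then delta mm [-137.4 -269.7   61.2]
```

drive_tool(delta_pos=[[0,0,0],[0,0,0],[0,0,0],[0,0,0],[0,0,0]], yaw=[-0.117,-0.117,-0.117,-0.117,-0.117], fingers=0.3, newtons=40)

```text
time: 0.82
ee_pos: [0.2507, 0.5725, 0.2313]
ee_rot: [-0.089, 0.996, 0.0, 0.0]
wrist_force: [0.2, 0.0, 0.2]
grip_width: 0.0554
grip_force: 0.0
```

drive_tool(delta_pos=[[-14,-27,6],[-14,-27,6],[-14,-27,6],[-14,-27,6],[-14,-27,6]], yaw=[0,0,0,0,0])

```text
time: 1.23
ee_pos: [0.3436, 0.4503, 0.2011]
ee_rot: [-0.086, 0.996, 0.0, 0.0]
wrist_force: [0.6, -0.0, 0.7]
grip_width: 0.0555
grip_force: 0.0
```

drive_tool(delta_pos=[[-14,-27,6],[-14,-27,6],[-14,-27,6],[-14,-27,6],[-11,-26,7]], yaw=[0,0,0,0,0])

```text
time: 1.65
ee_pos: [0.4332, 0.3296, 0.1704]
ee_rot: [-0.086, 0.996, 0.0, 0.0]
wrist_force: [0.7, 0.6, 0.6]
grip_width: 0.0556
grip_force: 0.0
```

drive_tool(delta_pos=[[0,0,0],[0,0,0]], yaw=[0,0])

```text
time: 1.82
ee_pos: [0.4328, 0.3291, 0.17]
ee_rot: [-0.084, 0.996, -0.0, -0.0]
wrist_force: [-1.4, 0.3, 0.2]
grip_width: 0.0554
grip_force: 0.0
```

```bash
python3 -c "
from h import *
go((.4325,.3304,.060),99.9)"
```

```text
t 1.82 at [0.4328 0.3291 0.17  ] axis y deg 99.65 w 0.0554 f [-1.4  0.3  0.2] gf 0.0
yaw -0.0045 then delta mm [  0.    1.4 110. ]
```

Tracking is accurate, so I'll descend, grip and lift.

drive_tool(delta_pos=[[0,1,30],[0,0,30],[0,0,25],[0,0,15],[0,0,10]], yaw=[0,0,0,0,0])

```text
time: 2.23
ee_pos: [0.43, 0.3328, 0.0586]
ee_rot: [-0.087, 0.996, -0.0, -0.001]
wrist_force: [0.1, -1.0, -0.7]
grip_width: 0.0555
grip_force: 0.0
```

drive_tool(delta_pos=[[0,0,0],[0,0,0],[0,0,0],[0,0,0],[0,0,0]], yaw=[0,0,0,0,0], fingers=-1)

```text
time: 2.65
ee_pos: [0.4321, 0.3325, 0.0613]
ee_rot: [-0.086, 0.996, 0.001, 0.001]
wrist_force: [0.1, -1.0, -1.5]
grip_width: 0.0251
grip_force: 39.2
```

drive_tool(delta_pos=[[0,0,0],[0,0,-2],[0,0,-5],[0,0,-8],[0,0,-10]], yaw=[0,0,0,0,0])

```text
time: 3.07
ee_pos: [0.4314, 0.3318, 0.0859]
ee_rot: [-0.086, 0.996, -0.0, -0.0]
wrist_force: [-0.2, 0.1, -0.9]
grip_width: 0.0253
grip_force: 39.2
```

drive_tool(delta_pos=[[0,0,-20],[0,0,-25],[0,0,-25],[0,0,-25],[0,0,-15]], yaw=[0,0,0,0,0])

```text
time: 3.48
ee_pos: [0.4325, 0.3326, 0.1993]
ee_rot: [-0.086, 0.996, 0.001, 0.002]
wrist_force: [0.6, 0.7, -1.0]
grip_width: 0.0255
grip_force: 39.3
```

```bash
cat > m3.py <<'E'
from h import *
T=snapshot("top");S=snapshot("side")
go((.521,.0137,.19),99.9)
g=cv2.cvtColor(T["pixels"],cv2.COLOR_RGB2GRAY)
# cup rim circle on 6x crop
c=cv2.resize(g[185:215,318:350],None,fx=8,fy=8,interpolation=2)
h=cv2.HoughCircles(c,cv2.HOUGH_GRADIENT,1.5,200,param1=80,param2=15,minRadius=70,maxRadius=110)
print(h)
if h is not None:
    u,v,r=h[0,0]; uv=((u+.5)/8-.5+318,(v+.5)/8-.5+185);print(uv,r/8,"cup",ray(T,uv,.04),ray(T,uv,.02))
o=np.zeros((560,800,3),np.uint8)
a=cv2.resize(T["pixels"][170:265,180:370],None,fx=3,fy=3,interpolation=2);o[:285,:570]=a
b=cv2.resize(S["pixels"][90:265,235:375],None,fx=1.6,fy=1.6,interpolation=2);o[280:560,570:794]=b
cc=cv2.resize(T["pixels"][183:260,318:362],None,fx=3.5,fy=3.5,interpolation=2);o[288:288+cc.shape[0],:cc.shape[1]]=cc
cv2.imwrite("pics/lift.png",o[:,:,::-1])
E
python3 m3.py
```

```text
t 3.58 at [0.4331 0.3331 0.1993] axis y deg 99.85 w 0.0248 f [-0.1  0.3 -0.7] gf 39.35576319694519
yaw -0.0008 then delta mm [ -31.6 -329.8    8.4]
[[[126.75 125.25  89.5 ]]]
(np.float32(333.40625), np.float32(200.21875)) 11.1875 cup [0.51940959 0.01590105 0.04      ] [0.5227153  0.01525994 0.02      ]
```

View pics/lift.png

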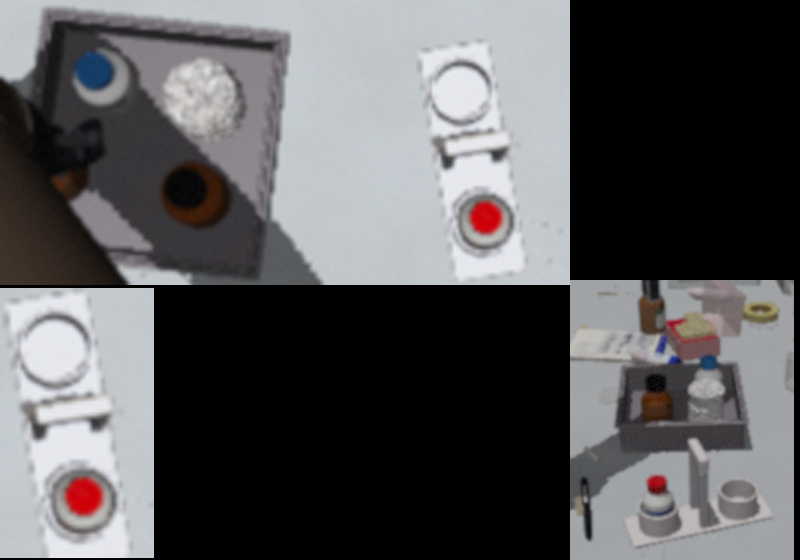

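The small bottle is out of the bin, and the other three (clear, foil, large brown) are still standing. I'll carry it to above the empty cup.

drive_tool(delta_pos=[[-2,-22,2],[-3,-30,2],[-4,-36,2],[-4,-38,2],[-4,-38,2]], yaw=[0,0,0,0,0])

```text
time: 4.0
ee_pos: [0.4761, 0.1717, 0.1848]
ee_rot: [-0.087, 0.996, -0.0, -0.0]
wrist_force: [1.4, 0.3, -1.1]
grip_width: 0.0252
grip_force: 39.4
```

drive_tool(delta_pos=[[-4,-38,2],[-4,-38,2],[-3,-36,2],[-3,-30,2],[-1,-22,2]], yaw=[0,0,0,0,0])

```text
time: 4.42
ee_pos: [0.5194, 0.0108, 0.1749]
ee_rot: [-0.085, 0.996, -0.0, -0.0]
wrist_force: [0.0, 0.6, -0.2]
grip_width: 0.0253
grip_force: 39.4
```

drive_tool(delta_pos=[[0,0,0],[0,0,0],[0,0,0]], yaw=[0,0,0])

```text
time: 4.67
ee_pos: [0.5189, 0.0151, 0.1749]
ee_rot: [-0.086, 0.996, 0.0, -0.0]
wrist_force: [1.1, 1.3, 0.2]
grip_width: 0.0255
grip_force: 39.4
```

```bash
python3 -c "
from h import *
go((.521,.015,.112),99.9)"
```

```text
t 4.67 at [0.5189 0.0151 0.1749] axis y deg 99.89 w 0.0255 f [1.1 1.3 0.2] gf 39.424347281455994
yaw -0.0001 then delta mm [-2.1 -0.5 62.9]
```

drive_tool(delta_pos=[[-2,0,20],[0,0,25],[0,0,18],[0,0,8],[0,0,8]], yaw=[0,0,0,0,0])

```text
time: 5.08
ee_pos: [0.5208, 0.0161, 0.0955]
ee_rot: [-0.087, 0.996, 0.0, -0.001]
wrist_force: [1.2, 0.7, -0.1]
grip_width: 0.0253
grip_force: 39.4
```

drive_tool(delta_pos=[[0,0,5],[0,0,5],[0,0,0]], yaw=[0,0,0])

```text
time: 5.33
ee_pos: [0.5213, 0.0149, 0.086]
ee_rot: [-0.086, 0.996, 0.0, -0.0]
wrist_force: [-0.2, -0.2, -0.5]
grip_width: 0.0255
grip_force: 39.4
```

```bash
python3 -c "
from h import *
go((.521,.015,.065),99.9)
S=snapshot('side')
im=S['pixels'][150:270,255:375].astype(int)
br=((im[...,0]-im[...,2]>25)&(im[...,1]<90)&(im[...,0]<140)).astype(np.uint8)
n,l,st,c=cv2.connectedComponentsWithStats(br);print([(s,(k+[255,150]).round(1)) for s,k in zip(st[1:],c[1:]) if s[4]>15])
for X in((.521,.015,.04),(.521,.015,.09),(.549,.015,.04),(.493,.015,.04)):print(X,proj(S,X).round(1))
cv2.imwrite('pics/cup.png',cv2.resize(S['pixels'][150:270,255:385],None,fx=4.5,fy=4.5,interpolation=2)[:,:,::-1])"
```

```text
t 5.33 at [0.5213 0.0149 0.086 ] axis y deg 99.89 w 0.0255 f [-0.2 -0.2 -0.5] gf 39.44629490375519
yaw -0.0001 then delta mm [ 0.3  0.1 21. ]
[(array([ 25,   9,  18,  19, 307], dtype=int32), array([288.6, 168.3])), (array([ 76,  52,  18,  25, 281], dtype=int32), array([337.4, 214.6])), (array([ 29,  63,  11,  11, 106], dtype=int32), array([289. , 217.9]))]
(0.521, 0.015, 0.04) [339.  220.7]
(0.521, 0.015, 0.09) [339.6 202.5]
(0.549, 0.015, 0.04) [351.3 219.6]
(0.493, 0.015, 0.04) [326.7 221.8]
```

View pics/cup.png

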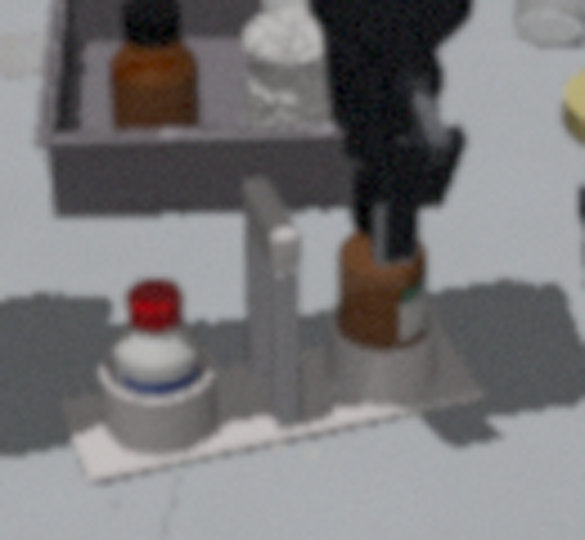

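The bottle, at crop (383,300), is inside the cup rim and centred with no contact force. I'll finish lowering, release and rise.

drive_tool(delta_pos=[[0,0,6],[0,0,6],[0,0,5],[0,0,3],[0,0,1]], yaw=[0,0,0,0,0])

```text
time: 5.8
ee_pos: [0.5209, 0.0146, 0.0645]
ee_rot: [-0.086, 0.996, -0.0, -0.001]
wrist_force: [0.9, -0.5, -0.7]
grip_width: 0.0252
grip_force: 39.4
```

drive_tool(delta_pos=[[0,0,0],[0,0,0],[0,0,0],[0,0,0]], yaw=[0,0,0,0], fingers=0.1)

```text
time: 6.13
ee_pos: [0.5216, 0.0146, 0.0656]
ee_rot: [-0.086, 0.996, 0.0, 0.0]
wrist_force: [-0.7, 1.2, 0.2]
grip_width: 0.0468
grip_force: 0.0
```

drive_tool(delta_pos=[[0,0,-10],[0,0,-20],[0,0,-30],[0,0,-35],[0,0,-30]], yaw=[0,0,0,0,0])

```text
time: 6.55
ee_pos: [0.5214, 0.0145, 0.193]
ee_rot: [-0.086, 0.996, -0.0, 0.0]
wrist_force: [1.2, -0.3, 0.7]
grip_width: 0.0472
grip_force: 0.0
```

drive_tool(delta_pos=[[0,0,0],[0,0,0],[0,0,0],[0,0,0],[0,0,0]], yaw=[0.12,0.12,0.12,0.12,0.12])

```text
time: 6.97
ee_pos: [0.5214, 0.0146, 0.1914]
ee_rot: [0.215, 0.977, 0.0, 0.0]
wrist_force: [-0.4, 0.1, 0.8]
grip_width: 0.0468
grip_force: 0.0
```

drive_tool(delta_pos=[[0,0,0],[0,0,0],[0,0,0],[0,0,0],[0,0,0]], yaw=[0.12,0.12,0.12,0.12,0.12])

```text
time: 7.38
ee_pos: [0.5214, 0.0147, 0.1913]
ee_rot: [0.494, 0.869, 0.0, 0.0]
wrist_force: [-0.9, -0.3, 0.3]
grip_width: 0.0472
grip_force: 0.0
```

drive_tool(delta_pos=[[0,0,0],[0,0,0],[0,0,0],[0,0,0]], yaw=[0.12,0.12,0.12,0.011])

```text
time: 7.72
ee_pos: [0.5214, 0.0147, 0.1911]
ee_rot: [0.646, 0.764, 0.0, 0.0]
wrist_force: [1.0, -0.0, 0.6]
grip_width: 0.047
grip_force: 0.0
```

```bash
python3 -c "
from h import *
go((.4645,.005,.160),9.87)
S=snapshot('side')
# handle-bar and cups in side view after placing
g=cv2.cvtColor(S['pixels'],cv2.COLOR_RGB2GRAY)
im=S['pixels'].astype(int)
m=((im[...,0]-im[...,1])>90)&(np.arange(640)[None]>275)&(np.arange(640)[None]<305)&(np.arange(400)[:,None]>200)&(np.arange(400)[:,None]<235)
v,u=np.nonzero(m);print('red side',u.mean(),v.mean(),len(u))
b=(im.max(2)<40)[170:225,315:365].astype(np.uint8);n,l,st,c=cv2.connectedComponentsWithStats(b);print([(s,(k+[315,170]).round(1)) for s,k in zip(st[1:],c[1:]) if s[4]>15])
print(proj(S,(.521,.015,.079)), proj(S,(.521,.015,.091)))
"
```

```text
t 7.72 at [0.5214 0.0147 0.1911] axis y deg 9.55 w 0.047 f [ 1.  -0.   0.6] gf 0.0
yaw -0.0056 then delta mm [  0.1 -57.7  31.1]
red side 288.65671641791045 216.34328358208955 67
[(array([20, 32, 10, 10, 95], dtype=int32), array([339.5, 206.5]))]
[339.44485375 206.59271084] [339.57186677 202.11720504]
```

The black cap is at (339.5,206.5), matching the standing height. Now I'll grasp the handle.

drive_tool(delta_pos=[[0,-18,0],[0,-22,0],[0,-18,0],[0,0,15],[0,0,20]], yaw=[-0.005,0,0,0,0], fingers=0)

```text
time: 8.18
ee_pos: [0.4648, 0.0046, 0.1569]
ee_rot: [0.64, 0.768, 0.002, 0.001]
wrist_force: [0.3, 0.6, -1.2]
grip_width: 0.0428
grip_force: 0.0
```

drive_tool(delta_pos=[[0,0,20],[0,0,20],[0,0,15],[0,0,10],[0,0,0]], yaw=[0,0,0,0,0])

```text
time: 8.6
ee_pos: [0.4632, 0.0044, 0.089]
ee_rot: [0.641, 0.768, -0.001, -0.001]
wrist_force: [-0.1, -0.1, -0.4]
grip_width: 0.0426
grip_force: 0.0
```

drive_tool(delta_pos=[[0,0,0],[0,0,0],[0,0,0],[0,0,0],[0,0,0]], yaw=[0,0,0,0,0], fingers=-1, newtons=80)

```text
time: 9.02
ee_pos: [0.4651, 0.0046, 0.0914]
ee_rot: [0.642, 0.767, 0.001, 0.001]
wrist_force: [-1.8, -0.5, 6.9]
grip_width: 0.0127
grip_force: 79.0
```

```bash
python3 -c "
from h import *
go((.4645,.005,.091),9.87)"
```

```text
t 9.02 at [0.4651 0.0046 0.0914] axis y deg 10.16 w 0.0127 f [-1.8 -0.5  6.9] gf 79.04391288757324
yaw 0.0051 then delta mm [ 0.5 -0.5  0.4]
```

drive_tool(delta_pos=[[0,0,-2],[0,0,-4],[0,0,-8],[0,0,-12],[0,0,-14]], yaw=[0,0,0,0,0])

```text
time: 9.43
ee_pos: [0.4635, 0.0044, 0.1306]
ee_rot: [0.642, 0.767, -0.001, -0.0]
wrist_force: [-0.5, 0.2, -4.3]
grip_width: 0.0128
grip_force: 78.0
```

drive_tool(delta_pos=[[0,0,-10],[0,0,-6],[0,0,-3],[0,0,0],[0,0,0]], yaw=[0,0,0,0,0])

```text
time: 9.85
ee_pos: [0.464, 0.0046, 0.1491]
ee_rot: [0.642, 0.767, -0.0, -0.0]
wrist_force: [-1.0, -0.2, -4.2]
grip_width: 0.0132
grip_force: 78.1
```

```bash
python3 -c "
from h import *
go((.465,-.21,.150),-3.7)
S=snapshot('side')
cv2.imwrite('pics/carry.png',cv2.resize(S['pixels'][120:290,245:395],None,fx=3.5,fy=3.5,interpolation=2)[:,:,::-1])"
```

```text
t 9.85 at [0.464  0.0046 0.1491] axis y deg 10.15 w 0.0132 f [-1.  -0.2 -4.2] gf 78.0990993976593
yaw 0.2418 then delta mm [-214.1   14.8   -1. ]
```

View pics/carry.png

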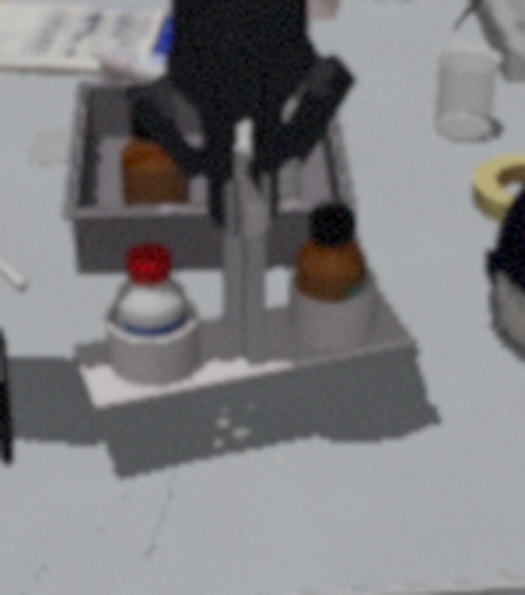

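Both bottles are upright and the caddy hangs level. I'll turn it, raise it clear of the 85 mm peg and move over the cradle, in -y first, then +x.

drive_tool(delta_pos=[[0,0,-8],[0,0,-14],[0,0,-14],[0,0,-10],[0,0,-5]], yaw=[0.03,0.06,0.06,0.06,0.032])

```text
time: 10.32
ee_pos: [0.4644, 0.0044, 0.2008]
ee_rot: [0.731, 0.682, 0.0, 0.0]
wrist_force: [-0.7, 0.1, -4.5]
grip_width: 0.0127
grip_force: 78.3
```

drive_tool(delta_pos=[[-8,0,0],[-16,0,0],[-24,2,0],[-28,4,0],[-30,6,0]], yaw=[0,0,0,0,0])

```text
time: 10.73
ee_pos: [0.4683, -0.103, 0.1993]
ee_rot: [0.729, 0.685, -0.001, -0.001]
wrist_force: [0.6, 0.5, -4.3]
grip_width: 0.0126
grip_force: 78.2
```

drive_tool(delta_pos=[[-30,10,0],[-28,14,0],[-24,18,0],[-16,20,0],[-8,16,0]], yaw=[0,0,0,0,0])

```text
time: 11.15
ee_pos: [0.54, -0.2168, 0.1991]
ee_rot: [0.73, 0.683, -0.001, 0.0]
wrist_force: [-0.3, 0.4, -2.9]
grip_width: 0.0129
grip_force: 78.2
```

drive_tool(delta_pos=[[-2,10,0],[0,4,0],[0,0,0],[0,0,0]], yaw=[0,0,0,0])

```text
time: 11.48
ee_pos: [0.5531, -0.2156, 0.1993]
ee_rot: [0.729, 0.684, -0.001, -0.001]
wrist_force: [0.0, 0.1, -4.3]
grip_width: 0.0127
grip_force: 78.2
```

```bash
python3 -c "
from h import *
go((.555,-.21,.150),-3.7)"
```

```text
t 11.48 at [ 0.5531 -0.2156  0.1993] axis y deg -3.69 w 0.0127 f [ 0.   0.1 -4.3] gf 78.24820518493652
yaw 0.0002 then delta mm [ 5.7  1.6 49.3]
```

drive_tool(delta_pos=[[2,1,10],[2,1,20],[2,0,20],[0,0,18],[0,0,10]], yaw=[0,0,0,0,0])

```text
time: 11.9
ee_pos: [0.5548, -0.2085, 0.1198]
ee_rot: [0.729, 0.684, -0.001, -0.001]
wrist_force: [-0.1, -0.3, -4.0]
grip_width: 0.013
grip_force: 78.2
```

drive_tool(delta_pos=[[0,0,0],[0,0,0]], yaw=[0,0])

```text
time: 12.07
ee_pos: [0.5561, -0.2098, 0.1221]
ee_rot: [0.73, 0.684, -0.0, -0.0]
wrist_force: [0.6, 0.4, -3.3]
grip_width: 0.0131
grip_force: 78.2
```

```bash
python3 -c "
from h import *
go((.555,-.21,.110),-3.7)
S=snapshot('side');T=snapshot('top')
for n,d,w,f in(('S',S,(225,360,285,465),4.4),('T',T,(130,255,375,460),4)):
    v0,v1,u0,u1=w;cv2.imwrite(f'pics/al{n}.png',cv2.resize(d['pixels'][v0:v1,u0:u1],None,fx=f,fy=f,interpolation=2)[:,:,::-1])
a=cv2.imread('pics/alT.png');b=cv2.imread('pics/alS.png');b=cv2.resize(b,None,fx=.57,fy=.57) if 0 else cv2.resize(b,(450,337))
o=np.zeros((500,800,3),np.uint8);o[:a.shape[0],:a.shape[1]]=a;o[:337,345:795]=b;cv2.imwrite('pics/al.png',o)"
```

```text
t 12.07 at [ 0.5561 -0.2098  0.1221] axis y deg -3.72 w 0.0131 f [ 0.6  0.4 -3.3] gf 78.24906706809998
yaw -0.0003 then delta mm [-0.3 -1.1 12.1]
```

View pics/al.png

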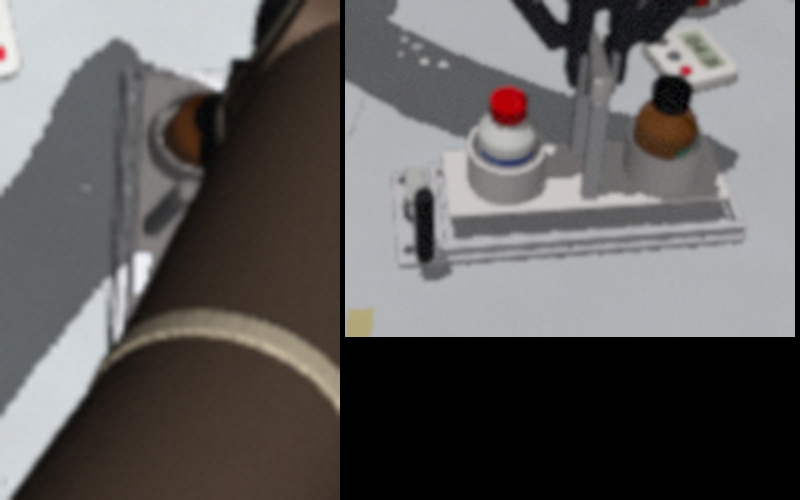

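The caddy is level over the recess, with the plate's near corner at side crop (452,212) and far corner at (730,198), and gaps on both ends. I'll check those numbers, then lower gently.

```bash
python3 -c "
from h import *
S=snapshot('side')
a=np.radians(-3.7);R=np.array([[np.cos(a),-np.sin(a)],[np.sin(a),np.cos(a)]])
for q in((-102,-31),(102,-31)):
  print(q,[proj(S,np.r_[np.array([.5561,-.2098])+R@np.array(q)/1000,z]).round(1) for z in(.0367,.0307)])
g=cv2.cvtColor(S['pixels'],cv2.COLOR_RGB2GRAY)
print(g[303,318:336],g[298,424:450])
print('inner end x',[proj(S,np.r_[np.array([.555,-.21])+R@np.array(q)/1000,.018]).round(1) for q in((106,-35),(106,-20),(112,-41),(-112,-41))])
"
```

```text
(-102, -31) [array([326.1, 311. ]), array([326.1, 313.3])]
(102, -31) [array([439.2, 303.3]), array([438.7, 305.6])]
[ 37  57 118 156 156 170 181 183 190 196 200 201 200 200 200 200 201 201] [110 105 106 108 106 107 106 106 112 135 168 190 193 189 176 174 177 177
 174 176 175 175 176 174 176 176]
inner end x [array([439.9, 312.1]), array([437.4, 305.7]), array([444.1, 314.4]), array([320.3, 323.2])]
```

drive_tool(delta_pos=[[0,-1,4],[0,0,4],[0,0,4],[0,0,0]], yaw=[0,0,0,0])

```text
time: 12.55
ee_pos: [0.555, -0.2096, 0.1094]
ee_rot: [0.73, 0.684, -0.0, -0.001]
wrist_force: [-0.3, -0.3, -3.6]
grip_width: 0.0131
grip_force: 78.2
```

drive_tool(delta_pos=[[0,0,2],[0,0,2],[0,0,0],[0,0,0]], yaw=[0,0,0,0])

```text
time: 12.88
ee_pos: [0.5555, -0.2099, 0.1062]
ee_rot: [0.73, 0.684, -0.0, -0.0]
wrist_force: [-0.4, 0.0, -4.6]
grip_width: 0.0128
grip_force: 78.2
```

drive_tool(delta_pos=[[0,0,2],[0,0,2],[0,0,1.5],[0,0,0],[0,0,0]], yaw=[0,0,0,0,0])

```text
time: 13.3
ee_pos: [0.5554, -0.2099, 0.1006]
ee_rot: [0.73, 0.684, -0.0, -0.0]
wrist_force: [0.5, 0.2, -3.7]
grip_width: 0.0127
grip_force: 78.3
```

drive_tool(delta_pos=[[0,0,1],[0,0,0],[0,0,0],[0,0,0]], yaw=[0,0,0,0])

```text
time: 13.63
ee_pos: [0.5555, -0.2099, 0.0998]
ee_rot: [0.73, 0.684, 0.0, 0.0]
wrist_force: [-0.2, -0.4, -4.8]
grip_width: 0.0127
grip_force: 78.3
```

drive_tool(delta_pos=[[0,0,1],[0,0,0],[0,0,0]], yaw=[0,0,0])

```text
time: 13.88
ee_pos: [0.5556, -0.2099, 0.0995]
ee_rot: [0.73, 0.684, 0.0, 0.0]
wrist_force: [-3.5, 1.4, 4.8]
grip_width: 0.0128
grip_force: 79.6
```

drive_tool(delta_pos=[[0,0,0.5],[0,0,0],[0,0,0]], yaw=[0,0,0])

```text
time: 14.13
ee_pos: [0.5556, -0.2099, 0.0995]
ee_rot: [0.73, 0.684, 0.0, 0.0]
wrist_force: [-4.0, 2.3, 10.2]
grip_width: 0.0127
grip_force: 80.5
```

It seated at 0.0995, against 0.0994 predicted. I'll release, rise and locate the peg.

drive_tool(delta_pos=[[0,0,0],[0,0,0],[0,0,0],[0,0,0]], yaw=[0,0,0,0], fingers=0)

```text
time: 14.47
ee_pos: [0.5557, -0.2099, 0.0982]
ee_rot: [0.73, 0.684, 0.0, 0.0]
wrist_force: [-0.9, 0.2, 0.9]
grip_width: 0.0428
grip_force: 0.0
```

drive_tool(delta_pos=[[0,0,-8],[0,0,-15],[0,0,-25],[0,0,-25],[0,0,-15]], yaw=[0,0,0,0,0])

```text
time: 14.88
ee_pos: [0.5563, -0.2106, 0.1892]
ee_rot: [0.73, 0.684, 0.001, 0.001]
wrist_force: [0.7, -0.1, 0.1]
grip_width: 0.0426
grip_force: 0.0
```

```bash
python3 -c "
from h import *
S=snapshot('side');T=snapshot('top')
im=S['pixels'][280:340,300:340];b=(im.max(2)<60).astype(np.uint8)
n,l,st,c=cv2.connectedComponentsWithStats(b);i=1+np.argmax(st[1:,4]);print('peg S',st[i]+[300,280,0,0,0],c[i]+[300,280])
# top of peg in side: mean of top rows
top=st[i][1]+280;u=np.nonzero(l[st[i][1]+3]==i)[0].mean()+300;print('side top',u,top,'ray z=.085 near',ray(S,(u,top+1.5),.085))
h=np.array([.5553-.123*np.cos(np.radians(3.7)),-.2099+.123*np.sin(np.radians(3.7))]);print('hinge',h)
for th in(1.35,1.45,1.55,1.65,1.75):
  a=np.radians(-3.7)+th+np.pi; p=h+.05*np.array([np.cos(a),np.sin(a)])
  print(th,p.round(4),'S',proj(S,np.r_[p,.085]).round(1),proj(S,np.r_[p,.025]).round(1),'T',proj(T,np.r_[p,.085]).round(1),proj(T,np.r_[p,.05]).round(1))
go((.43,-.2515,.13))
"
```

```text
peg S [313 301   7  29 173] [316.32947977 314.80924855]
side top 316.5 301 ray z=.085 near [ 0.43268808 -0.25497365  0.085     ]
hinge [ 0.43255638 -0.20196253]
1.35 [ 0.4185 -0.2499] S [307.6 301.2] [308.3 324.9] T [442.5 239.1] [439.1 240.3]
1.45 [ 0.4233 -0.2511] S [310.6 301.4] [311.1 325.1] T [443.  237.1] [439.5 238.4]
1.55 [ 0.4283 -0.2518] S [313.6 301.3] [314.  325.1] T [443.2 235.1] [439.7 236.4]
1.65 [ 0.4333 -0.252 ] S [316.6 301.1] [316.9 324.8] T [443.2 233.1] [439.7 234.4]
1.75 [ 0.4383 -0.2516] S [319.6 300.6] [319.7 324.3] T [443.  231.1] [439.5 232.5]
t 14.98 at [ 0.5571 -0.2108  0.1898] axis y deg -3.74 w 0.0426 f [ 0.2  0.3 -0.1] gf 0.0
yaw 0 then delta mm [ -48.8 -124.5   59.1]
```

drive_tool(delta_pos=[[-8,-20,0],[-10,-26,5],[-12,-29,10],[-10,-26,10],[-9,-20,10]], yaw=[0,0,0,0,0])

```text
time: 15.4
ee_pos: [0.429, -0.2512, 0.1506]
ee_rot: [0.73, 0.683, -0.0, -0.001]
wrist_force: [0.3, -0.4, -0.5]
grip_width: 0.0427
grip_force: 0.0
```

drive_tool(delta_pos=[[0,0,0],[0,0,0],[0,0,0]], yaw=[0,0,0], newtons=25)

```text
time: 15.65
ee_pos: [0.4324, -0.2507, 0.1514]
ee_rot: [0.73, 0.684, 0.0, 0.0]
wrist_force: [0.9, -0.5, -0.1]
grip_width: 0.0429
grip_force: 0.0
```

```bash
python3 -c "
from h import *
go((.4333,-.252,.0545));print(np.round(observe()['joints'],2))"
```

```text
t 15.65 at [ 0.4324 -0.2507  0.1514] axis y deg -3.71 w 0.0429 f [ 0.9 -0.5 -0.1] gf 0.0
yaw 0 then delta mm [-1.2  1.  96.9]
[-0.04  0.32  0.58  2.02 -0.23  0.87  0.6 ]
```

drive_tool(delta_pos=[[-1,1,25],[0,0,25],[0,0,22],[0,0,15],[0,0,10]], yaw=[0,0,0,0,0])

```text
time: 16.07
ee_pos: [0.4332, -0.2511, 0.0526]
ee_rot: [0.729, 0.684, -0.0, -0.001]
wrist_force: [0.1, 0.3, 0.2]
grip_width: 0.0426
grip_force: 0.0
```

drive_tool(delta_pos=[[0,0,0],[0,0,0],[0,0,0],[0,0,0],[0,0,0]], yaw=[0,0,0,0,0], fingers=-1)

```text
time: 16.48
ee_pos: [0.4331, -0.2521, 0.0549]
ee_rot: [0.73, 0.684, 0.0, 0.001]
wrist_force: [1.9, 0.0, -4.9]
grip_width: 0.0132
grip_force: 24.6
```

```bash
python3 -c "
from h import *
go((.4333,-.252,.0545))
# arc plan: per-row yaw .125 cw about hinge; constant tool-frame step if tool x is radial
s=observe();p=s['ee_pos'][:2];h=np.array([.4326,-.202]);r=p-h;R=Ro.from_quat(s['ee_rot']).as_matrix()[:2,:2]
print('r',np.hypot(*r),'th',(np.arctan2(-r[1],-r[0])+np.radians(3.7)))
th0=np.arctan2(r[1],r[0]);A=R.copy();q=p.copy()
for k in range(1,15):
  a=th0-.12*k;n=h+.05*np.array([np.cos(a),np.sin(a)])
  c,s_=np.cos(.12*(k-1)),np.sin(.12*(k-1));Rk=np.array([[c,s_],[-s_,c]])@R
  if k<4 or k>12:print(k,(Rk.T@(n-q)*1000).round(2),n.round(4))
  q=n
"
```

```text
t 16.48 at [ 0.4331 -0.2521  0.0549] axis y deg -3.71 w 0.0132 f [ 1.9  0.  -4.9] gf 24.565252661705017
yaw 0 then delta mm [0.1 0.2 0.4]
r 0.05008702678781759 th 1.6450971939487062
1 [ 0. -6.] [ 0.4271 -0.2517]
2 [-0.09 -6.  ] [ 0.4212 -0.2507]
3 [-0.09 -6.  ] [ 0.4154 -0.249 ]
13 [-0.09 -6.  ] [ 0.3826 -0.203 ]
14 [-0.09 -6.  ] [ 0.3828 -0.197 ]
```

drive_tool(delta_pos=[[0,-6,0],[0,-6,0],[0,-6,0]], yaw=[0.12,0.12,0.12])

```text
time: 16.73
ee_pos: [0.4159, -0.2486, 0.0549]
ee_rot: [0.842, 0.54, 0.001, 0.001]
wrist_force: [3.7, 1.7, -8.2]
grip_width: 0.0132
grip_force: 24.6
```

drive_tool(delta_pos=[[0,0,0]], yaw=[0])

```text
time: 16.82
ee_pos: [0.4153, -0.2484, 0.0549]
ee_rot: [0.842, 0.54, 0.001, 0.0]
wrist_force: [2.7, 0.8, -5.7]
grip_width: 0.0132
grip_force: 24.9
```

```bash
cat > arc.py <<'E'
from h import *
go((.3827,-.1987,.0545))
s=observe();r=s['ee_pos'][:2]-np.array([.4326,-.202]);print('r',np.hypot(*r),'th',np.arctan2(-r[1],-r[0])+np.radians(3.7))
E
python3 arc.py
```

```text
t 16.82 at [ 0.4153 -0.2484  0.0549] axis y deg -24.67 w 0.0132 f [ 2.7  0.8 -5.7] gf 24.903140366077423
yaw 0 then delta mm [ 31.6 -50.4   0.3]
r 0.049523601470270434 th 1.2787711382968754
```

drive_tool(delta_pos=[[-0.3,-6,0],[-0.1,-6,0],[-0.1,-6,0],[-0.1,-6,0],[-0.1,-6,0]], yaw=[0.12,0.12,0.12,0.12,0.12])

```text
time: 17.23
ee_pos: [0.3938, -0.2305, 0.0549]
ee_rot: [0.963, 0.269, 0.002, 0.001]
wrist_force: [9.7, 2.2, -10.3]
grip_width: 0.0131
grip_force: 24.7
```

```bash
python3 arc.py
```

```text
t 17.23 at [ 0.3938 -0.2305  0.0549] axis y deg -58.74 w 0.0131 f [  9.7   2.2 -10.3] gf 24.71908450126648
yaw 0 then delta mm [  7.1 -33.    0.4]
r 0.048183003043030054 th 0.6984056907687941
```

drive_tool(delta_pos=[[0.5,-6,0],[0.4,-6,0],[0.3,-6,0],[0.1,-6,0],[0.1,-4,0]], yaw=[0.12,0.12,0.12,0.12,0.1])

```text
time: 17.65
ee_pos: [0.3865, -0.2047, 0.055]
ee_rot: [1.0, -0.017, 0.002, 0.001]
wrist_force: [8.6, -3.6, -11.8]
grip_width: 0.0132
grip_force: 24.6
```

drive_tool(delta_pos=[[0,0,0],[0,0,0]], yaw=[0,0])

```text
time: 17.82
ee_pos: [0.3865, -0.2046, 0.0549]
ee_rot: [1.0, -0.014, 0.002, 0.001]
wrist_force: [8.0, -0.9, -10.0]
grip_width: 0.0131
grip_force: 24.9
```

```bash
python3 arc.py
```

```text
t 17.82 at [ 0.3865 -0.2046  0.0549] axis y deg -91.66 w 0.0131 f [  8.   -0.9 -10. ] gf 24.9014014005661
yaw 0 then delta mm [-3.9 -5.8  0.4]
r 0.04621135594834643 th 0.12102441087523194
```

drive_tool(delta_pos=[[0.3,-3,0],[0,-2.5,0],[0,0,0]], yaw=[0.06,0.05,0])

```text
time: 18.07
ee_pos: [0.3869, -0.2023, 0.0551]
ee_rot: [0.997, -0.071, 0.002, 0.004]
wrist_force: [6.7, -12.5, -15.8]
grip_width: 0.0133
grip_force: 24.9
```

drive_tool(delta_pos=[[0,-1.5,0],[0,0,0],[0,0,0]], yaw=[0,0,0])

```text
time: 18.32
ee_pos: [0.3869, -0.2022, 0.0552]
ee_rot: [0.998, -0.07, 0.003, 0.005]
wrist_force: [6.3, -17.1, -19.7]
grip_width: 0.0133
grip_force: 24.8
```

drive_tool(delta_pos=[[0,-1.5,0],[0,0,0],[0,0,0]], yaw=[0,0,0])

```text
time: 18.57
ee_pos: [0.387, -0.2021, 0.0552]
ee_rot: [0.997, -0.071, 0.003, 0.006]
wrist_force: [5.5, -22.4, -22.7]
grip_width: 0.0129
grip_force: 24.8
```

The force is rising against a stop. I'll release, rise, retreat to the side and check the latch angle by picture.

drive_tool(delta_pos=[[0,2,0],[0,1,0],[0,0,0]], yaw=[0,0,0])

```text
time: 18.82
ee_pos: [0.3869, -0.2023, 0.0551]
ee_rot: [0.998, -0.07, 0.002, 0.003]
wrist_force: [6.8, -11.3, -16.2]
grip_width: 0.0129
grip_force: 25.1
```

drive_tool(delta_pos=[[0,0,0],[0,0,0],[0,0,0]], yaw=[0,0,0], fingers=-0.4)

```text
time: 19.07
ee_pos: [0.3846, -0.1985, 0.0545]
ee_rot: [0.997, -0.071, 0.0, -0.0]
wrist_force: [-0.5, -0.6, 0.7]
grip_width: 0.0252
grip_force: 0.0
```

drive_tool(delta_pos=[[0,0,-8],[0,0,-20],[0,0,-30],[0,0,-35],[0,0,-30]], yaw=[0,0,0,0,0])

```text
time: 19.48
ee_pos: [0.3835, -0.1993, 0.1791]
ee_rot: [0.997, -0.072, -0.001, -0.0]
wrist_force: [1.8, 0.3, 0.2]
grip_width: 0.0256
grip_force: 0.0
```

```bash
cat > chk.py <<'E'
from h import *
import sys
S=snapshot('side');T=snapshot('top')
im=S['pixels'][285:345,280:330];b=(im.max(2)<60).astype(np.uint8)
n,l,st,c=cv2.connectedComponentsWithStats(b);i=1+np.argmax(st[1:,4]);print('peg S',st[i]+[280,285,0,0,0],c[i]+[280,285])
h=np.array([.4364,-.2022])
for th in(-.05,0,.05,.1,.2):
  a=np.radians(-3.7)+th+np.pi; p=h+.05*np.array([np.cos(a),np.sin(a)])
  print(th,p.round(4),'S',proj(S,np.r_[p,.055]).round(1),'T',proj(T,np.r_[p,.085]).round(1))
a=cv2.resize(T['pixels'][135:265,385:455],None,fx=4.4,fy=4.4,interpolation=2);b=cv2.resize(S['pixels'][215:345,285:450],None,fx=2.9,fy=2.9,interpolation=2)
o=np.zeros((590,800,3),np.uint8);o[:a.shape[0],:a.shape[1]]=a;o[:b.shape[0],315:315+b.shape[1]]=b
cc=cv2.resize(S['pixels'][285:335,280:350],None,fx=4,fy=4,interpolation=2);o[385:585,400:680]=cc
cv2.imwrite(f'pics/{sys.argv[1]}.png',o[:,:,::-1]);go((.38,-.2,.05))
E
python3 chk.py end
```

```text
peg S [282 285   8  24 140] [285.73571429 295.75      ]
-0.05 [ 0.3867 -0.1965] S [286.6 292.2] T [420.9 251.9]
0 [ 0.3865 -0.199 ] S [286.6 293.2] T [421.9 252. ]
0.05 [ 0.3864 -0.2015] S [286.7 294.3] T [423. 252.]
0.1 [ 0.3864 -0.204 ] S [286.8 295.3] T [424. 252.]
0.2 [ 0.3869 -0.209 ] S [287.3 297.4] T [426.  251.9]
t 19.58 at [ 0.3863 -0.1996  0.1809] axis y deg -98.16 w 0.0257 f [0.3 0.2 0.3] gf 0.0
yaw 0 then delta mm [ -6.9   1.4 130.9]
```

drive_tool(delta_pos=[[0,-20,-10],[0,-35,-10],[0,-40,0],[0,-40,0],[0,-30,0]], yaw=[0,0,0,0,0])

```text
time: 20.0
ee_pos: [0.4073, -0.0359, 0.1964]
ee_rot: [0.997, -0.071, -0.0, -0.001]
wrist_force: [0.6, 0.7, 0.6]
grip_width: 0.0255
grip_force: 0.0
```

drive_tool(delta_pos=[[0,0,0],[0,0,0]], yaw=[0,0])

```text
time: 20.17
ee_pos: [0.4075, -0.0371, 0.1963]
ee_rot: [0.998, -0.069, -0.0, -0.0]
wrist_force: [-0.4, -0.2, -0.6]
grip_width: 0.0254
grip_force: 0.0
```

```bash
sed -i 's/285:345,280:330\]/265:345,270:330]/;s/\[280,285,0,0,0\],c\[i\]+\[280,285\]/[270,265,0,0,0],c[i]+[270,265]/;s/,.055\]/,.054]/' chk.py
cat >> chk.py <<'E'
b=(T['pixels'][235:270,405:440].max(2)<60).astype(np.uint8)
n,l,st,c=cv2.connectedComponentsWithStats(b);i=1+np.argmax(st[1:,4]);print('peg T',st[i],c[i]+[405,235])
pS=None
E
python3 chk.py end2; python3 -c "
from h import *
S=snapshot('side');T=snapshot('top')
print('ref initial peg (.4333,-.252) S',[proj(S,(.4333,-.252,z)).round(1) for z in(.054,.085)],'T',[proj(T,(.4333,-.252,z)).round(1) for z in(.054,.07,.085)],'obs S 316.3,314.8  T 441.05,234.5')"
```

```text
peg S [282 282   8  27 146] [285.34246575 294.68493151]
-0.05 [ 0.3867 -0.1965] S [286.7 292.6] T [420.9 251.9]
0 [ 0.3865 -0.199 ] S [286.7 293.6] T [421.9 252. ]
0.05 [ 0.3864 -0.2015] S [286.7 294.7] T [423. 252.]
0.1 [ 0.3864 -0.204 ] S [286.8 295.7] T [424. 252.]
0.2 [ 0.3869 -0.209 ] S [287.3 297.8] T [426.  251.9]
t 20.27 at [ 0.4073 -0.0395  0.1964] axis y deg -98.26 w 0.0259 f [ 0.8 -0.4  0. ] gf 0.0
yaw 0 then delta mm [ -4.  162.7 146.4]
peg T [11 16  9  6 37] [419.72972973 253.48648649]
ref initial peg (.4333,-.252) S [array([316.8, 313.6]), array([316.6, 301.1])] T [array([440.1, 234.3]), array([441.7, 233.7]), array([443.2, 233.1])] obs S 316.3,314.8  T 441.05,234.5
```

View pics/end2.png

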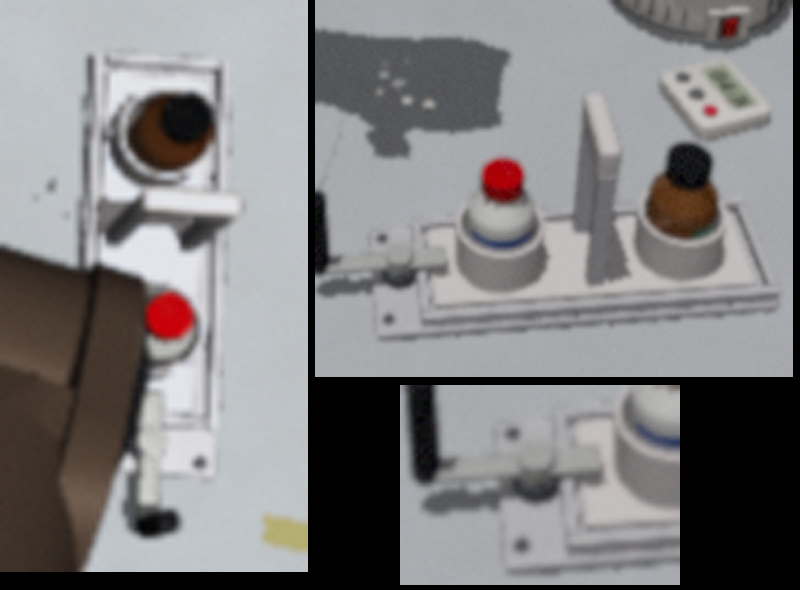

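The picture shows the caddy seated flat in the recess with both bottles upright. The tongue, at side inset (575,462), lies over the base plate. The peg's offset-corrected position agrees with an angle of about 0, and it was pushed against its stop. The gripper is clear, so I'm handing in.

```bash
python3 -c "
from rig import *
print(sign_off())"
```

```text
the job is handed in; nothing more can be done
None
```

The small brown bottle is in the caddy, the caddy sits flat in the cradle with both bottles upright, the latch is turned to its stop with its tongue over the base, and I handed the job in at about 20 s; the three containers left in the bin were standing when last seen, but I did not look at the bin again at the end.

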